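# Load the ink shaker and hold its sprung keeper arm shut

## Task

Load the ink shaker: stand the blue ink bottle in the blue cup and the magenta ink bottle in the magenta cup, upright and right down on the plate, and let go of both while the keeper arm is still swung open. Then swing the orange keeper arm over the bottles against its spring until it is fully against its stop, and finish while still holding it there with the gripper (do not let go: it springs back). Leave the other bottles and things on the table where they stand.

Things in the scene. Friction and masses are not known exactly. Their poses are not given: they have to be found in the camera images.
- ink_blue: Blue ink bottle, 30 to 65 g: round body 30 across and 46 tall in this colour, narrow neck, white cap 17 across, 76 tall in all. Stands upright loose on the table. Origin: centre of its underside, z up
- ink_magenta: Magenta (pink-purple) ink bottle, 30 to 65 g: round body 30 across and 46 tall in this colour, narrow neck, white cap 17 across, 76 tall in all. Stands upright loose on the table. Origin: centre of its underside, z up
- cup_blue: Blue cup on the shaker's plate: a plain ring in this colour, bore 36, outside 46, height 20, standing on the plate (plate top 8 above the table), open above. Origin: centre of its underside, at the plate's top, on the ring's axis, z up. The two cups stand 62 apart and may be in either order
- cup_magenta: Magenta cup on the shaker's plate: a plain ring in this colour, bore 36, outside 46, height 20, standing on the plate (plate top 8 above the table), open above. Origin: centre of its underside, at the plate's top, on the ring's axis, z up. The two cups stand 62 apart and may be in either order
- station: Ink shaker, fixed: aluminium plate 130 x 315 x 8, grey motor pod 60 tall at its -y end, black pivot body (34 across, up to 90) and a red stop pin (12 across, up to 100). Origin: on the table surface, on the pivot axis. Its y axis points along the row of cups (cup centres at 72 and 134 from the pivot axis), x away from the robot's side, z up
- keeper (a joint): Angle (rad) of the keeper arm about the vertical pivot axis: 0 = swung open, where its spring parks it (arm direction 1.1 rad from the row of cups, towards the station's +x); grows counter-clockwise seen from above; 1.1 = hard against the forward stop, the arm lying over the row of cups, along the station's y axis. The spring always pushes it back open: 1.6 N at the handle when open, 3.7 N at the stop; it springs back when let go
- pivot (a point): Point on the keeper arm's vertical pivot axis, at the table surface
- keeper_handle (a point): Keeper arm: orange bar 16 wide, 12 thick (underside 92, top 104 above the table, 8 clear above the caps of seated bottles), with a black upright round handle post 18 across on its outer end, from 104 to 156 above the table, 178 from the pivot axis. This point: on the post's axis, 132 above the table; it moves with the arm
- ink_green: Green ink bottle, same shape as the blue one; bystander
- ink_amber: Amber ink bottle, same shape as the blue one; bystander
- gold_paint: Gold paint bottle with red cap, 52 across, 115 tall; bystander
- rinse_jar: Open glass rinse jar, 72 across, 85 tall; bystander
- dish: White dish, 76 across, 22 high; bystander
- brush: Paint brush lying flat, 180 long; bystander

How it is judged:
By the outcome, as a careful person would: the job done as asked, in the order asked, and still so for the second after the job is handed in, while the arm keeps its last pose, push and grip.
It also fails if it takes over 64 s, if anything falls off the work surface, if the arm or the gripper's body presses on something with over 40 N, if the wrist force passes 120 N, or if a joint passes its speed limit or range.

## Robot

A 7-joint arm with a two-finger parallel gripper is mounted at the origin on the work surface. World frame = base frame: x ahead of the robot, y to its left, z up, the work surface at z = 0. Lengths are in m, angles in rad, forces in N, time in s.
With the tool pointing down it reaches from about 0.4 to 0.9 m from the base axis. Payload 5.6 kg.
Tool frame: the origin (TCP) lies midway between the tips of the shut fingers; the grasp point (between the pads) lies 19 mm behind it; y points along the fingers, z is the direction in which the jaws open and shut, and the axes are right-handed (so a half turn about y gives the same grasp; the last joint's range is limited). The gripper opens to 92 mm and grips with 3 to 60 N. Pads are 20 mm wide; open, the fingers measure 128 mm over their backs; the gripper's body (75 mm by 189 mm) begins 69 mm behind the grasp point.
Start: joints at [-1.346, 0.468, -0.012, 1.603, 0.006, 1.071, -0.056], TCP at [0.172, 0.627, 0.215] pointing down, gripper open.
Joint ranges: [-2.53, 2.53], [-0.31, 2.02], [-1.57, 1.55], [0.28, 2.44], [-1.29, 4.43], [0.15, 1.84], [-2.92, 2.92]. Speed limits (rad/s): [2.57, 2.57, 3.14, 3.14, 3.14, 3.14, 3.14].

## Interface

Orientations are given as a 3x3 rotation matrix whose columns are the frame's x, y, z axes.
In Python, from station import env, effector, solver, viewer, workorder, search_frame, tip_of gives the robot as it stands. Calls block until the motion is done:
- env.reach(position, orientation): joint-space move of the TCP to a pose.
- env.movel(position, frame=None, rate=0.15): straight line of the TCP; frame=None keeps the orientation; rate is the mean speed in m/s.
- env.goto_joints(angles): joint-space move.
- effector.release() and effector.grasp(squeeze=None): open the fingers fully, or close them until they stop; squeeze is the grip in N (None keeps the last).
- env.pause(seconds).
- solver.inverse_kinematics(position, orientation): joint angles nearest the present ones, or None.
- env.sense(): the state.
- viewer.read_camera(name): name is "scene" or "top" or "wrist"; returns (picture, depth): 420x560x3 uint8, red, green, blue; 420x560 float32, m along the optical axis (not along the pixel's ray), 0 where there is no reading.
- viewer.camera_info(name): a dict with "intrinsics" (3x3 intrinsics, pixels), "eye" and "rotation" of the camera in the world; the wrist camera has in their place "T_tool_cam" (4x4, takes a point from camera to tool coordinates, whose origin is the TCP and whose axes are the tool frame's). Camera axes: x right, y up, looking along -z (the intrinsics and any distortion apply to the point x, -y, -z); pixel columns grow to the right and rows downward; lengths in m; the calibration is good to about 2 mm. A picture is of the moment at which its call begins: read the wrist's pose just before it. camera_info takes no time and is no camera call.
A pose or a line that the arm cannot do raises env.PlanningError and nothing moves.
- workorder.finish_job(): hands the job in, once; it reports no verdict.
Trained networks look in the newest picture that a camera, given by its name, has taken for a name from the list of things; names that differ only in an ending like _2 or _b are one class to them, and where a whole thing is asked for, a point or a joint stands for the part that bears it (a point fixed in the world has none). Each returns a list of dicts, best first, with "score" (0 to 1); they miss things now and then, are a little off and sometimes report something else, mostly with a low value. They report only what shows in the picture. A call takes as long as a camera call.
- search_frame(camera, name): "at" ([x, y, z] in m, in world coordinates, good to about 4 mm: the middle of the surface that is visible of it).
- tip_of(camera, name): "at" ([x, y, z] in m, in world coordinates, good to about 4 mm: a listed point, or the origin of a listed thing).
The state is a dict: "t": time; "joint_positions": joint angles; "joint_velocities": joint speeds; "tau": joint torques, N m; "ee_pos": TCP position; "tcp_rot": TCP orientation; "wrist_force": force on the tool from outside, world axes, zero at the start; "moment": the same for the moment, N m; "gripper_width": finger opening in m.
Only numpy, scipy, OpenCV 4.12 (cv2) and the standard library are available. Lean on these libraries where they do the work, as an engineer would, in place of code of your own. Each camera call takes 0.05 s, during which the arm holds its last target.

## Working session

There is one attempt and no reset: what is moved stays moved. The work goes in short steps, each a Python script; the robot and the scene stay as the last script left them, time stands still between calls to the robot, and variables do not carry over. Pictures are saved under pics/ and viewed, and the job is handed in when it is done.

```bash
mkdir -p pics; ls
python3 - <<'E'
from station import env, effector, solver, viewer, workorder, search_frame, tip_of
import cv2
s=env.sense();print(s)
for c in ["scene","top"]:
    p,d=viewer.read_camera(c);cv2.imwrite(f"pics/{c}0.png",p[:,:,::-1])
    print(viewer.camera_info(c))
    for n in ["ink_blue","ink_magenta","cup_blue","cup_magenta","pivot","keeper_handle","station","ink_green","ink_amber","gold_paint","rinse_jar","dish","brush"]:
        try: print(c,n,[( [round(float(v),4) for v in r["at"]],round(r["score"],2)) for r in tip_of(c,n)][:3])
        except Exception as e: print(n,e)
E
```

```text
pics
{'t': 0.0, 'joint_positions': array([-1.34597126,  0.46840244, -0.01160772,  1.60361948,  0.00598592,
        1.07136904, -0.05626415]), 'joint_velocities': array([-5.40163217e-04, -3.61117673e-04,  2.88686254e-05,  8.03295105e-04,
        1.93742931e-04,  1.91298880e-04, -6.72555266e-04]), 'tau': array([-5.98773255e-06, -5.20564806e+01, -1.25157399e-02, -2.43758529e+01,
       -5.67113282e-02,  1.72019878e-02,  1.53461924e-04]), 'ee_pos': array([0.17192048, 0.62625334, 0.21362565]), 'tcp_rot': array([[ 9.64340684e-01, -3.61234658e-04,  2.64663778e-01],
       [-2.64664002e-01, -1.72628596e-03,  9.64339145e-01],
       [ 1.08532644e-04, -9.99998445e-01, -1.76033360e-03]]), 'wrist_force': array([ 0.22208119,  0.19819431, -0.64895231]), 'moment': array([ 0.05815927,  0.03425749, -0.00919643]), 'gripper_width': 0.09222439940862126}
{'intrinsics': array([[494.97243937,   0.        , 278.10245849],
       [  0.        , 494.97243937, 213.60180266],
       [  0.        ,   0.        ,   1.        ]]), 'eye': array([1.04372862, 0.63727195, 1.06854633]), 'rotation': array([[-0.79126014,
[... 1412 characters left out ...]
.1304, 0.013], 0.45)]
top cup_blue [([0.4692, -0.1287, 0.0075], 0.65)]
top cup_magenta [([0.4744, -0.2046, -0.0021], 0.61), ([0.4661, -0.0727, 0.0074], 0.6)]
top pivot [([0.4741, -0.2044, -0.0024], 0.92)]
top keeper_handle [([0.6254, -0.1164, 0.134], 0.91), ([0.473, -0.2061, -0.0044], 0.43)]
top station [([0.4749, -0.2028, -0.0051], 0.73)]
top ink_green [([0.6304, 0.0758, 0.0023], 0.66)]
top ink_amber [([0.6057, 0.2752, -0.0011], 0.56)]
top gold_paint [([0.7951, -0.0684, -0.0008], 0.78), ([0.7936, 0.0543, 0.0015], 0.71)]
top rinse_jar [([0.7936, 0.0556, 0.0001], 0.71), ([0.4739, -0.2026, -0.0017], 0.55)]
top dish [([0.7452, 0.2028, 0.0001], 0.88)]
top brush [([0.5472, 0.4415, 0.0018], 0.98)]
```

View pics/scene0.png

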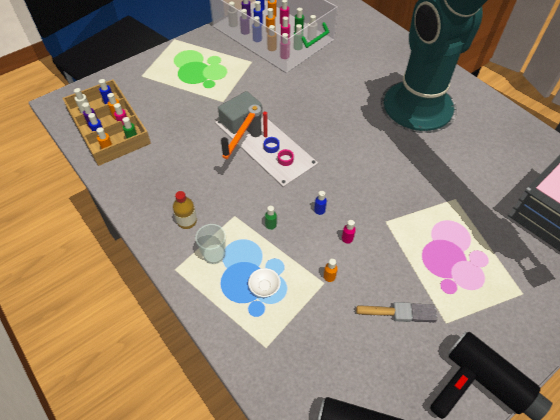

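View pics/top0.png

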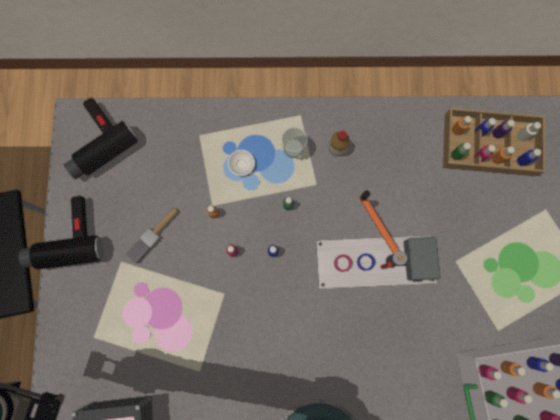

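The bottles show at scene pixels (320,203) for blue and (348,231) for magenta, and the cups at (271,145) and (285,157). Blue is the inner cup. The keeper is open. These all agree with the network reports. Next I'll hover the wrist camera over the cups and the bottles to refine the positions.

```bash
cat > h.py <<'E'
from station import env, effector, solver, viewer, workorder, search_frame, tip_of
import cv2, numpy as np
def R(a): # jaw dir angle a in world, tool down
    z=np.array([np.cos(a),np.sin(a),0]);y=np.array([0,0,-1.]);return np.column_stack([np.cross(y,z),y,z])
def wcam(name):
    s=env.sense();p,d=viewer.read_camera("wrist");cv2.imwrite(f"pics/{name}.png",p[:,:,::-1])
    ci=viewer.camera_info("wrist");T=np.eye(4);T[:3,:3]=s["tcp_rot"];T[:3,3]=s["ee_pos"]
    M=T@np.array(ci["T_tool_cam"]);return p,d,np.array(ci["intrinsics"]),M[:3,:3],M[:3,3],ci
def cam(c):
    p,d=viewer.read_camera(c);ci=viewer.camera_info(c);return p,d,ci["intrinsics"],ci["rotation"],ci["eye"],ci
def cloud(d,K,Rc,e):
    v,u=np.indices(d.shape);X=(u-K[0,2])/K[0,0]*d;Y=-(v-K[1,2])/K[1,1]*d
    return np.stack([X,Y,-d],-1)@Rc.T+e
def ray(u,v,z,K,Rc,e):
    r=Rc@np.array([(u-K[0,2])/K[0,0],-(v-K[1,2])/K[1,1],-1]);return e+r*(z-e[2])/r[2]
def hue(p,c):
    h=cv2.cvtColor(p,cv2.COLOR_RGB2HSV);H,S,V=[h[...,i].astype(int) for i in range(3)]
    return (S>120)&(V>40)&((abs(H-120)<12) if c=="blue" else (abs(H-165)<11))
def st(): 
    s=env.sense();print("t",round(s["t"],2),"tcp",s["ee_pos"].round(4),"F",s["wrist_force"].round(2),"w",round(s["gripper_width"],4));return s
E
python3 - <<'E'
from h import *
for a in (0.05,0.05+np.pi,):
  for pos in ([.468,-.1,.25],[.498,.119,.04],[.464,-.026,.113]):
    print(a,pos,solver.inverse_kinematics(np.array(pos),R(a)))
for a in (-1.05,-1.05+np.pi): print(a,solver.inverse_kinematics(np.array([.6255,-.116,.113]),R(a)))
ci=viewer.camera_info("wrist");print(ci)
E
```

```text
0.05 [0.468, -0.1, 0.25] [-0.65663535  0.15517851  0.89494652  2.01284775 -0.14064987  1.0355593
  0.35449307]
0.05 [0.498, 0.119, 0.04] [-0.6449091   0.52624248  0.42758864  2.07784766 -0.37193127  0.61033154
  0.08985072]
0.05 [0.464, -0.026, 0.113] [-0.57477419  0.34879167  0.66404366  2.16271092 -0.3227763   0.72619401
  0.35443157]
3.191592653589793 [0.468, -0.1, 0.25] [-1.00069378  0.3323189   1.39500453  2.02350749 -0.37124144  1.08740874
 -2.52823107]
3.191592653589793 [0.498, 0.119, 0.04] [-0.16167454  0.50862998 -0.16900539  2.04603765  0.14601697  0.59797347
  2.76102235]
3.191592653589793 [0.464, -0.026, 0.113] [-1.01429494  0.71394247  1.35397646  2.18142477 -0.87097672  0.98990911
 -2.24108745]
-1.05 [-0.44453859  0.68795093  0.82755624  1.75766762 -0.60279094  0.96950474
 -0.42424287]
2.0915926535897933 [-0.15029694  0.57513468  0.38567965  1.73815203 -0.26859175  0.88055103
  2.44314819]
{'intrinsics': array([[341.40854555,   0.        , 277.09609906],
       [  0.        , 341.40854555, 208.86727783],
       [  0.        ,   0.        ,   1.        ]]), 'T_tool_cam': array([[-9.62310338e-04, -9.60378140e-01, -2.78698587e-01,
        -7.80074544e-02],
       [-3.72482216e-05,  2.78698750e-01, -9.60378574e-01,
        -1.69802621e-01],
       [ 9.99999536e-01, -9.13801203e-04, -3.03967066e-04,
        -3.11315986e-04],
       [ 0.00000000e+00,  0.00000000e+00,  0.00000000e+00,
         1.00000000e+00]])}
```

```bash
cat > meas.py <<'E'
from h import *
from scipy.optimize import least_squares
def bottle(P,p,c,box):
    m=hue(p,c)&(P[...,0]>box[0])&(P[...,0]<box[1])&(P[...,1]>box[2])&(P[...,1]<box[3])&(P[...,2]>.01)&(P[...,2]<.044)
    Q=P[m][:,:2]
    f=least_squares(lambda x:np.hypot(Q[:,0]-x[0],Q[:,1]-x[1])-.015,Q.mean(0),loss="soft_l1",f_scale=.001)
    return f.x.round(4),len(Q),P[m][:,2].max().round(4)
def cap(P,c0):
    m=(np.hypot(P[...,0]-c0[0],P[...,1]-c0[1])<.02)&(P[...,2]>.071)&(P[...,2]<.082)
    return P[m].mean(0).round(4),m.sum()
def ring(P,p,c,box,K,Rc,e):
    m=hue(p,c)&(P[...,0]>box[0])&(P[...,0]<box[1])&(P[...,1]>box[2])&(P[...,1]<box[3])&(P[...,2]>.022)&(P[...,2]<.035)
    v,u=np.nonzero(m);Q=np.array([ray(a,b,.028,K,Rc,e)[:2] for a,b in zip(u,v)])
    f=least_squares(lambda x:np.clip(abs(np.hypot(Q[:,0]-x[0],Q[:,1]-x[1])-.0205)-.0025,0,None),Q.mean(0))
    r=np.hypot(*(Q-f.x).T);return f.x.round(4),len(Q),np.percentile(r,[2,98]).round(4),P[m][:,2].mean().round(4)
E
python3 - <<'E'
from meas import *
env.reach(np.array([.50,.20,.25]),R(.05));st()
def rep(tag,C):
    p,d,K,Rc,e,_=C;P=cloud(d,K,Rc,e)
    for c,b in(("blue",(.45,.55,.07,.17)),("magenta",(.45,.55,.18,.28))):
        try:
            x=bottle(P,p,c,b);print(tag,c,x,cap(P,x[0]))
        except Exception as ex: print(tag,c,ex)
    for c,b in(("blue",(.42,.52,-.17,-.09)),("magenta",(.42,.52,-.12,-.03))):
        try: print(tag,"cup",c,ring(P,p,c,b,K,Rc,e))
        except Exception as ex: print(tag,c,ex)
rep("w",wcam("w1"))
env.reach(np.array([.47,-.06,.25]),R(.05));st()
rep("w",wcam("w2"))
for c in("top","scene"): rep(c,cam(c))
E
```

```text
t 3.35 tcp [0.4995 0.2016 0.2497] F [ 0.04  0.18 -0.18] w 0.092
w blue (array([0.4998, 0.115 ]), 219, np.float64(0.044)) (array([0.4996, 0.1164, 0.0751]), np.int64(178))
w magenta (array([0.5011, 0.2248]), 64, np.float64(0.044)) (array([0.501 , 0.2257, 0.0753]), np.int64(209))
w cup blue (array([ 0.4705, -0.1292]), 380, array([0.0154, 0.0246]), np.float64(0.0262))
w cup magenta (array([ 0.4678, -0.0675]), 167, array([0.0159, 0.0246]), np.float64(0.0262))
t 4.42 tcp [ 0.4705 -0.0585  0.25  ] F [ 0.11  0.4  -0.91] w 0.0917
w blue (array([0.4995, 0.1155]), 198, np.float64(0.0438)) (array([0.499 , 0.1117, 0.0753]), np.int64(194))
w magenta Initial guess is outside of provided bounds
w cup blue (array([ 0.4702, -0.1316]), 409, array([0.0173, 0.0228]), np.float64(0.027))
w cup magenta (array([ 0.4674, -0.0702]), 453, array([0.0175, 0.0227]), np.float64(0.0271))
top blue (array([0.4854, 0.114 ]), 2, np.float64(0.0423)) (array([0.4974, 0.1162, 0.075 ]), np.int64(32))
top magenta (array([0.4996, 0.2263]), 15, np.float64(0.0433)) (array([0.499 , 0.2259, 0.0742]), np.int64(33))
top blue Initial
[... 203 characters left out ...]
8 , 0.1184, 0.0748]), np.int64(34))
scene magenta (array([0.4969, 0.2267]), 87, np.float64(0.0433)) (array([0.4987, 0.2276, 0.0749]), np.int64(34))
scene cup blue (array([ 0.4693, -0.1277]), 73, array([0.016 , 0.0243]), np.float64(0.0258))
scene cup magenta (array([ 0.4666, -0.0669]), 85, array([0.0163, 0.0246]), np.float64(0.026))meas.py:6: RuntimeWarning: Mean of empty slice.
  f=least_squares(lambda x:np.hypot(Q[:,0]-x[0],Q[:,1]-x[1])-.015,Q.mean(0),loss="soft_l1",f_scale=.001)
  ret = um.true_divide(
meas.py:14: RuntimeWarning: Mean of empty slice.
  f=least_squares(lambda x:np.clip(abs(np.hypot(Q[:,0]-x[0],Q[:,1]-x[1])-.0205)-.0025,0,None),Q.mean(0))
  ret = ret.dtype.type(ret / rcount)
```

View pics/w1.png

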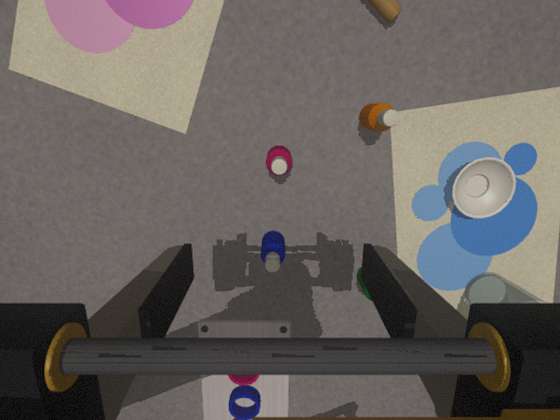

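View pics/w2.png

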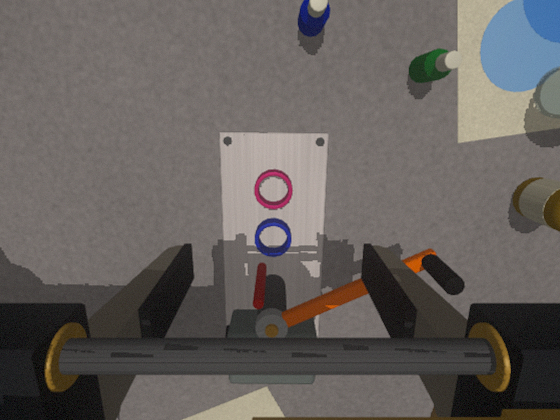

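Cups from the wrist view (rings at pixels (273,189) and (273,237)): spacing is 61.5 mm against the 62 given, and yaw is about 0.045. The bottles agree to about 1.5 mm. Now grasping blue.

Run:
```python
from meas import *
A=.045
env.reach(np.array([.4997,.116,.14]),R(A));env.movel(np.array([.4997,.116,.026]));st()
effector.grasp(18);st()
env.movel(np.array([.4997,.116,.15]));st()
env.reach(np.array([.4702,-.1316,.15]),R(A));s=st()
p,d,K,Rc,e,_=wcam("w3");P=cloud(d,K,Rc,e)
m=hue(p,"blue")&(abs(P[...,0]-.47)<.04)&(abs(P[...,1]+.13)<.04)&(P[...,2]>.1)
print(m.sum(),P[m].min(0),P[m].max(0))
print("cap",[P[(abs(P[...,0]-.47)<.02)&(abs(P[...,1]+.13)<.03)&(P[...,2]>.17)&(P[...,2]<.21)].mean(0)])
```

```text
t 6.33 tcp [0.5005 0.1158 0.0269] F [-0.76  1.2   0.67] w 0.0917
t 7.29 tcp [0.4996 0.116  0.0259] F [0.46 0.18 1.05] w 0.0293
t 8.27 tcp [0.499  0.1159 0.1493] F [-0.05  0.38 -0.53] w 0.0294
t 9.25 tcp [ 0.4705 -0.1303  0.1496] F [-0.31 -0.09 -0.57] w 0.0294
2916 [ 0.45646047 -0.14083804  0.12421838] [ 0.48580814 -0.11576246  0.18132924]
cap [array([ 0.47039947, -0.12598533,  0.18880563])]
```

View pics/w3.png

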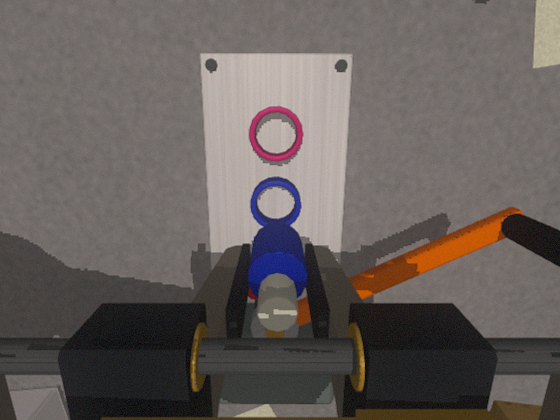

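```bash
cat >> meas.py <<'E'
def held(name,c,cc,zb):
    s=st();p,d,K,Rc,e,_=wcam(name);P=cloud(d,K,Rc,e)
    out=[]
    for lo,hi in((.004,.02),(.02,.034),(.008,.034)):
        m=hue(p,c)&(np.hypot(P[...,0]-s["ee_pos"][0],P[...,1]-s["ee_pos"][1])<.04)&(P[...,2]>zb+lo)&(P[...,2]<zb+hi)
        Q=P[m][:,:2]
        f=least_squares(lambda x:np.hypot(Q[:,0]-x[0],Q[:,1]-x[1])-.015,s["ee_pos"][:2]+0,loss="soft_l1",f_scale=.001)
        print("held",f.x.round(4),len(Q));out.append(f.x)
    b=(cc[0]-.035,cc[0]+.035,cc[1]-.03,cc[1]+.03)
    print("cup",ring(P,p,c,b,K,Rc,e)); return out[-1],s
E
python3 - <<'E'
from meas import *
o,s=held("w4","blue",[.4702,-.1316],.124)
E
```

```text
t 9.3 tcp [ 0.4707 -0.1299  0.1497] F [ 0.42  0.03 -0.32] w 0.0299
held [ 0.4715 -0.131 ] 411
held [ 0.4715 -0.131 ] 463
held [ 0.4715 -0.131 ] 782
cup (array([ 0.4698, -0.1321]), 628, array([0.0174, 0.0225]), np.float64(0.0272))
```

Run:
```python
from meas import *
env.movel(np.array([.4692,-.1325,.064]));env.pause(.2)
o,s=held("w5","blue",[.4702,-.1316],.038)
for i in range(3): print(env.sense()["ee_pos"].round(4))
```

```text
t 10.28 tcp [ 0.47   -0.1325  0.0649] F [-0.32  0.25 -0.9 ] w 0.0296
held [ 0.4708 -0.1336] 399
held [ 0.4708 -0.1336] 473
held [ 0.4708 -0.1336] 796
cup (array([ 0.4699, -0.1325]), 897, array([0.0175, 0.0231]), np.float64(0.027))
[ 0.4698 -0.1325  0.0648]
[ 0.4698 -0.1325  0.0648]
[ 0.4698 -0.1325  0.0648]
```

View pics/w5.png

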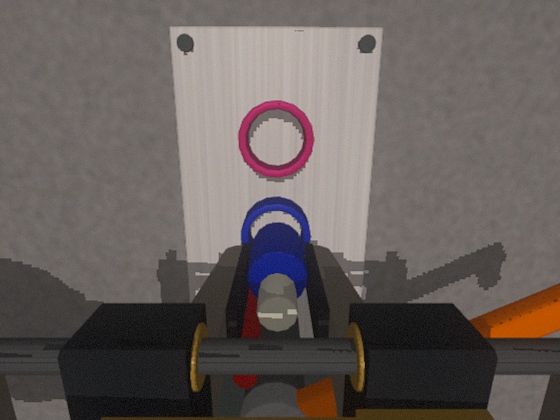

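Run:
```python
from meas import *
x,y=.4686,-.1316
for z in (.064,.05,.042,.037,.034,.033):
    env.movel(np.array([x,y,z]),rate=.06);s=st()
    if abs(s["wrist_force"][2])>8: break
```

```text
t 10.57 tcp [ 0.4687 -0.1315  0.0642] F [-0.29 -0.52  0.09] w 0.0295
t 10.96 tcp [ 0.4681 -0.1316  0.0494] F [-0.42  0.59 -0.65] w 0.0298
t 11.24 tcp [ 0.4682 -0.1316  0.0416] F [-0.64  0.45 -0.06] w 0.0297
t 11.49 tcp [ 0.4684 -0.1316  0.0367] F [-0.06  0.58 -0.73] w 0.0296
t 11.74 tcp [ 0.4686 -0.1316  0.034 ] F [-0.5   0.59 -0.6 ] w 0.029
t 11.99 tcp [ 0.4686 -0.1316  0.0338] F [-3.9   0.27  9.63] w 0.0295
```

Contact at the expected seat height (0.034), with no side force on the way down. Releasing, then fetching magenta.

Run:
```python
from meas import *
A=.045
effector.release();st()
env.movel(np.array([.4686,-.1316,.15]),rate=.2)
env.reach(np.array([.501,.2265,.14]),R(A))
p,d,K,Rc,e,_=wcam("w6")
P=cloud(d,K,Rc,e);x=bottle(P,p,"magenta",(.45,.55,.18,.28));print(x,cap(P,x[0]))
for r in tip_of("wrist","ink_magenta"): print(r)
env.movel(np.array([.501,.2258,.026]));st()
effector.grasp(18);st()
env.movel(np.array([.501,.2258,.15]))
env.reach(np.array([.4672,-.0702,.15]),R(A))
env.movel(np.array([.4668,-.0702,.066]));env.pause(.2)
held("w7","magenta",[.4674,-.0702],.040)
```

```text
t 13.0 tcp [ 0.4686 -0.1316  0.033 ] F [-0.26 -0.09  0.16] w 0.092
(array([0.5009, 0.2247]), 274, np.float64(0.0439)) (array([0.5008, 0.226 , 0.0753]), np.int64(403))
{'at': [0.5007, 0.2291, -0.0014], 'score': 0.6}
t 16.09 tcp [0.5017 0.2259 0.0267] F [-0.39  0.05  0.75] w 0.0917
t 17.05 tcp [0.501  0.2258 0.026 ] F [ 0.37 -0.11 -0.02] w 0.0294
t 20.07 tcp [ 0.4676 -0.0701  0.0669] F [-1.19 -0.06 -0.47] w 0.0294
held [ 0.4684 -0.0711] 407
held [ 0.4683 -0.0711] 483
held [ 0.4683 -0.0711] 814
cup (array([ 0.4673, -0.0706]), 936, array([0.0175, 0.0231]), np.float64(0.027))
```

View pics/w7.png

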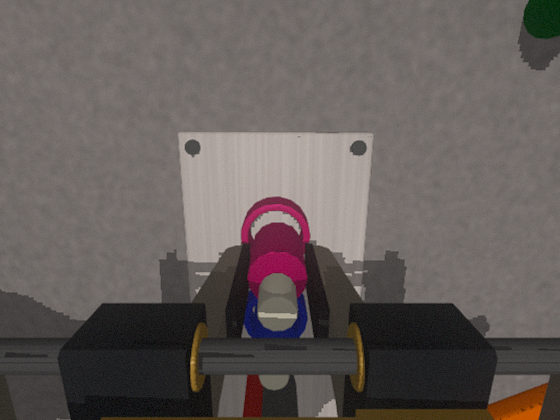

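The held magenta bottle is at (277,270), its cup ring behind it at (276,225), and the seated blue bottle is visible below. The offset to the cup is about (-1, +0.5) mm.

```bash
python3 - <<'E'
from meas import *
x,y=.4659,-.0697
for z in (.066,.05,.042,.037,.034,.033):
    env.movel(np.array([x,y,z]),rate=.06);s=st()
    if abs(s["wrist_force"][2])>8: break
effector.release();st()
env.movel(np.array([x,y,.15]),rate=.2)
# go view from above handle
env.reach(np.array([.62,-.02,.26]),R(-1.05+.045-.05));st()
p,d,K,Rc,e,_=wcam("w8")
for n in("keeper_handle","pivot"):
    for r in tip_of("wrist",n): print(n,r)
P=cloud(d,K,Rc,e)
m=(P[...,2]>.150)&(P[...,2]<.162)&(np.hypot(P[...,0]-.6255,P[...,1]+.116)<.03)
print("posttop",m.sum(),P[m].mean(0) if m.any() else 0)
for c in("scene","top"):
    p,d,K,Rc,e,_=cam(c);cv2.imwrite(f"pics/{c}1.png",p[:,:,::-1])
    P=cloud(d,K,Rc,e);m=(P[...,2]>.150)&(P[...,2]<.162)&(np.hypot(P[...,0]-.6255,P[...,1]+.116)<.03)
    print(c,"posttop",m.sum(),P[m].mean(0) if m.any() else 0)
    for n,xy in(("b",(.470,-.132)),("m",(.467,-.0705))):
        m=(P[...,2]>.06)&(P[...,2]<.1)&(np.hypot(P[...,0]-xy[0],P[...,1]-xy[1])<.02);print(n,m.sum(),P[m].mean(0),P[m][:,2].max())
E
python3 -c "
import cv2;a=cv2.imread('pics/scene1.png')[60:240,180:420];cv2.imwrite('pics/s1c.png',cv2.resize(a,None,fx=3,fy=3))"
```

```text
t 20.38 tcp [ 0.4659 -0.0696  0.0662] F [ 0.03 -0.34 -0.96] w 0.0291
t 20.79 tcp [ 0.4654 -0.0698  0.0494] F [0.3  0.38 0.05] w 0.0297
t 21.07 tcp [ 0.4656 -0.0697  0.0416] F [ 0.02 -0.25  0.29] w 0.0299
t 21.32 tcp [ 0.4657 -0.0697  0.0368] F [ 0.24  0.75 -0.55] w 0.0292
t 21.57 tcp [ 0.4659 -0.0697  0.034 ] F [ 0.51  0.01 -0.94] w 0.0296
t 21.82 tcp [ 0.4659 -0.0697  0.0337] F [-3.23 -0.1  10.34] w 0.0296
t 22.83 tcp [ 0.4659 -0.0697  0.033 ] F [-0.46 -0.75  0.23] w 0.0921
t 24.58 tcp [ 0.6189 -0.0206  0.2584] F [ 0.06  0.5  -0.24] w 0.0921
pivot {'at': [0.4756, -0.2036, 0.0029], 'score': 0.84}
pivot {'at': [0.4668, -0.0677, 0.0085], 'score': 0.16}
posttop 46 [ 0.63532405 -0.11520166  0.15373642]
scene posttop 37 [ 0.62598001 -0.11524401  0.1535485 ]
b 9 [ 0.46436898 -0.12268636  0.06945344] 0.08328499644504772
m 58 [ 0.46597261 -0.06493936  0.0743701 ] 0.08558246898669486
top posttop 28 [ 0.62562854 -0.11853217  0.1543366 ]
b 48 [ 0.46678725 -0.12908902  0.07830321] 0.08879499793747958
m 12 [ 0.46310178 -0.07346549  0.08125323] 0.09043623507421428
```

View pics/w8.png

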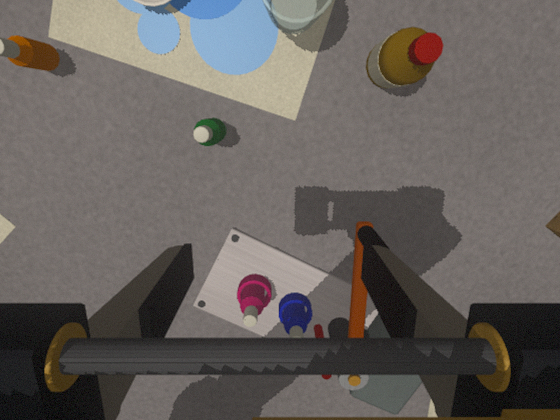

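View pics/s1c.png

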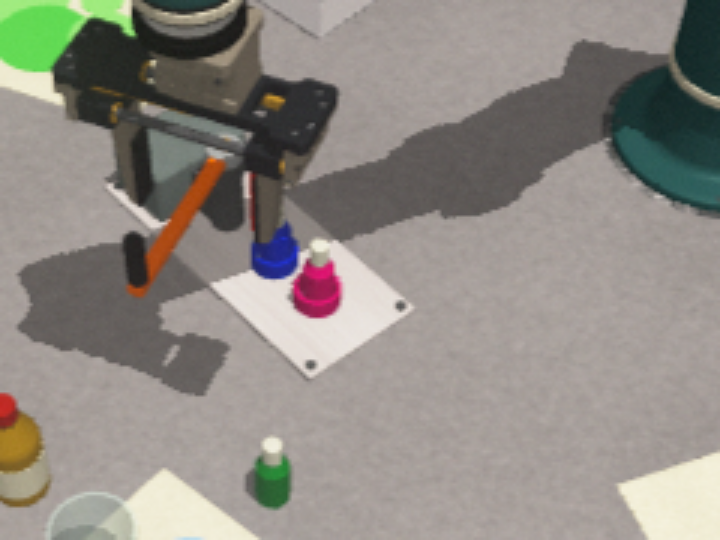

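Both bottles stand upright in their own cups, at (275,255) and (317,285) in the crop, and both are released with the keeper still open. The handle estimate from geometry and cameras is about (0.627,-0.1165). Now gripping the handle post.

Run:
```python
from meas import *
h=np.array([.627,-.1165])
env.reach(np.array([*h,.24]),R(-1.06));st()
env.movel(np.array([*h,.115]));st()
effector.grasp(35);st()
p,d,K,Rc,e,_=wcam("w9")
p,d=viewer.read_camera("scene");cv2.imwrite("pics/s2.png",cv2.resize(p[60:240,180:420,::-1],None,fx=3,fy=3))
```

```text
t 25.32 tcp [ 0.6266 -0.1178  0.2399] F [-0.23  0.64  1.09] w 0.0918
t 26.3 tcp [ 0.6277 -0.1166  0.116 ] F [-0.49 -0.77  1.  ] w 0.0917
t 27.42 tcp [ 0.6272 -0.1168  0.115 ] F [ 1.02 -1.48 -1.37] w 0.017
```

View pics/w9.png

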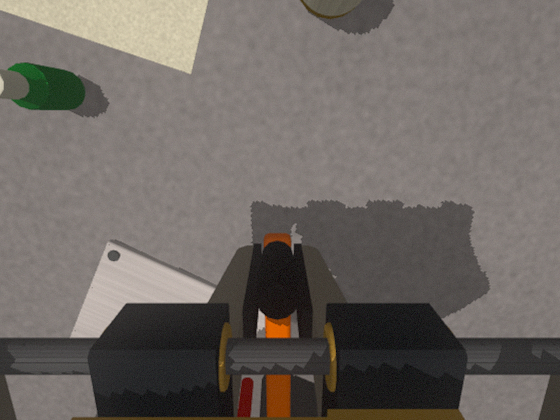

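View pics/s2.png

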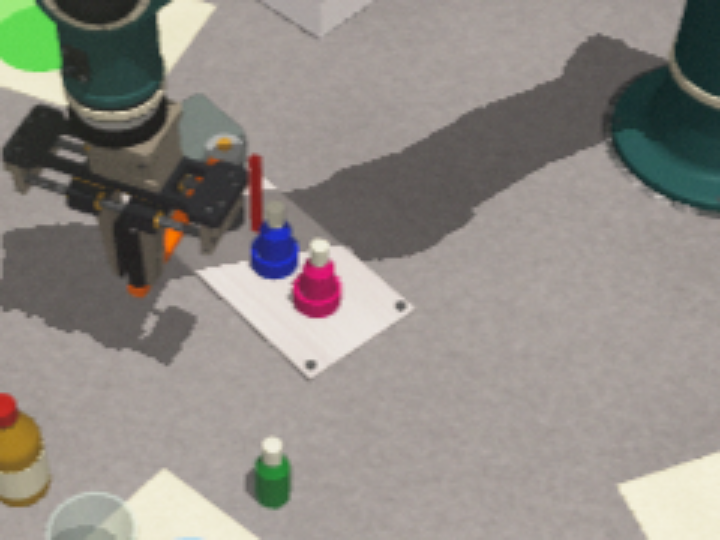

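The post is centred between the pads (width 17 mm). Swinging it along the arc.

Run:
```python
from meas import *
pv=np.array([.4731,-.2041]);h=np.array([.627,-.1165]);r=np.hypot(*(h-pv));a0=np.arctan2(*(h-pv)[::-1]);print(r,a0)
for q in list(np.linspace(.1,1.0,10))+[1.04,1.07]:
    a=a0+q;env.movel(np.array([*(pv+r*np.array([np.cos(a),np.sin(a)])),.115]),frame=R(-1.06+q),rate=.1)
    s=env.sense();F=s["wrist_force"];t=np.array([-np.sin(a),np.cos(a)]);n=np.array([np.cos(a),np.sin(a)])
    d=s["ee_pos"][:2]-pv
    print(round(q,3),"t",round(s["t"],2),"meas q",round(np.arctan2(d[1],d[0])-a0,3),"Ft %.2f Fr %.2f Fz %.2f"%(F[:2]@t,F[:2]@n,F[2]))
    if np.linalg.norm(F)>15: break
```

```text
0.17708464077948713 0.5174650904044507
0.1 t 27.84 meas q 0.1 Ft -2.18 Fr -0.15 Fz -3.00
0.2 t 28.17 meas q 0.197 Ft -2.41 Fr 0.96 Fz -3.25
0.3 t 28.49 meas q 0.297 Ft -2.39 Fr 0.01 Fz -2.66
0.4 t 28.82 meas q 0.396 Ft -1.62 Fr 0.87 Fz -3.65
0.5 t 29.14 meas q 0.496 Ft -2.49 Fr 0.87 Fz -4.35
0.6 t 29.47 meas q 0.596 Ft -2.44 Fr 1.56 Fz -4.97
0.7 t 29.79 meas q 0.696 Ft -2.82 Fr 1.26 Fz -5.07
0.8 t 30.12 meas q 0.796 Ft -3.92 Fr 2.44 Fz -4.93
0.9 t 30.44 meas q 0.897 Ft -2.58 Fr 2.27 Fz -6.15
1.0 t 30.77 meas q 0.997 Ft -4.01 Fr 3.58 Fz -5.70
1.04 t 31.02 meas q 1.036 Ft -3.54 Fr 4.20 Fz -6.19
1.07 t 31.27 meas q 1.066 Ft -3.11 Fr 4.44 Fz -5.26
```

Tangential force follows the spring. Now small steps until the force jumps at the stop.

Run:
```python
from meas import *
pv=np.array([.4731,-.2041]);r=.17708;a0=.51747
q=1.075
while q<1.19:
    a=a0+q;env.movel(np.array([*(pv+r*np.array([np.cos(a),np.sin(a)])),.115]),frame=R(-1.06+min(q,1.1)),rate=.05);env.pause(.1)
    F=np.mean([env.sense()["wrist_force"] for _ in range(1)],0);s=env.sense();t=np.array([-np.sin(a),np.cos(a)])
    d=s["ee_pos"][:2]-pv;n=np.array([np.cos(a),np.sin(a)])
    print(round(q,3),"t",round(s["t"],2),"meas",round(np.arctan2(d[1],d[0])-a0,4),"Ft %.2f Fr %.2f Fz %.2f"%(F[:2]@t,F[:2]@n,F[2]),round(s["gripper_width"],4))
    if F[:2]@t<-13: break
    q+=.007
p,d,K,Rc,e,_=wcam("w10")
for c in("scene","top"):
    p,d=viewer.read_camera(c);cv2.imwrite(f"pics/{c}3.png",p[:,:,::-1] if c=="top" else cv2.resize(p[60:240,180:420,::-1],None,fx=3,fy=3))
```

```text
1.075 t 31.62 meas 1.0694 Ft -2.69 Fr 5.11 Fz -5.26 0.0176
1.082 t 31.97 meas 1.0765 Ft -3.90 Fr 4.28 Fz -5.52 0.0174
1.089 t 32.32 meas 1.0834 Ft -3.50 Fr 5.66 Fz -5.18 0.0174
1.096 t 32.67 meas 1.0905 Ft -2.96 Fr 4.94 Fz -5.33 0.0175
1.103 t 33.02 meas 1.0971 Ft -2.77 Fr 5.00 Fz -5.24 0.0175
1.11 t 33.37 meas 1.1019 Ft -4.83 Fr 4.63 Fz -6.23 0.0173
1.117 t 33.72 meas 1.1039 Ft -7.49 Fr 5.14 Fz -10.20 0.0174
1.124 t 34.07 meas 1.1058 Ft -10.42 Fr 3.79 Fz -13.30 0.0175
1.131 t 34.42 meas 1.1078 Ft -13.64 Fr 4.48 Fz -16.81 0.0174
```

View pics/w10.png

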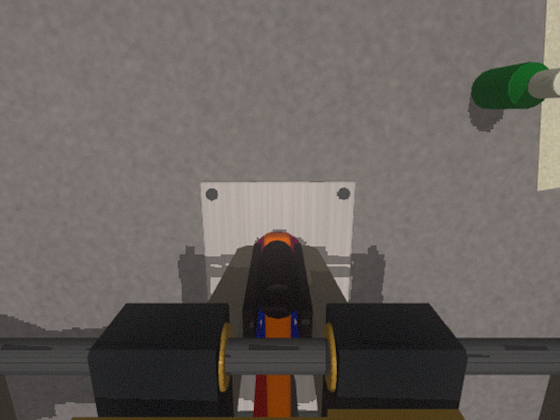

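View pics/scene3.png

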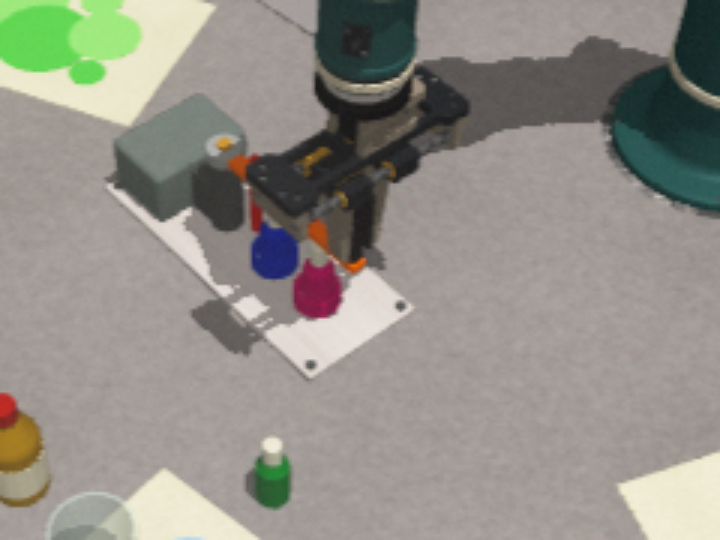

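View pics/top3.png

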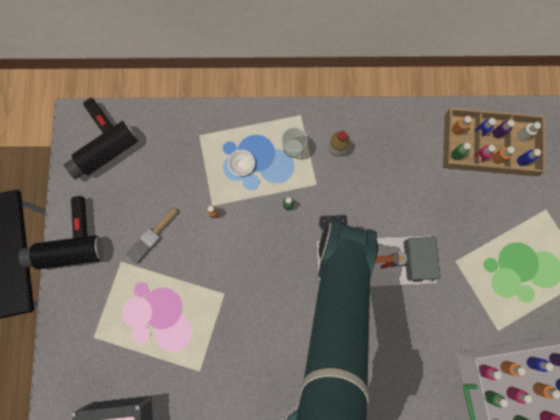

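The keeper lies along the row at its stop. The force rises steeply from 1.10 rad and is steady at about 14 N. Both bottles are still upright in their cups and the bystanders haven't moved. Handing in.

Run:
```python
from h import *
st();print(workorder.finish_job())
```

```text
t 34.57 tcp [ 0.4635 -0.0269  0.1152] F [ 12.65   6.51 -16.31] w 0.0176
the job is handed in; nothing more can be done
None
```

I loaded the shaker and handed the job in at 34.6 s, with the gripper still holding the keeper arm against its stop.

- **Bottles:** The blue and magenta bottles are standing in their own cups. Each touched down at the expected seat height with no side force before contact. I released both while the keeper was open. The pictures before and after the swing show both upright.
- **Keeper:** I gripped the handle post with 35 N and swung it through about 1.1 rad. The push against the arm stayed near the spring's 3 N until 1.10 rad, then rose steeply to about 14 N, which marks the stop.
- **Wrist force:** At hand-in it was about 22 N, including about 16 N vertical. I did not trace the cause of the vertical part, and it is well below the 120 N limit.
- **Disagreements:** The cameras differed by up to about 3 mm on positions, and by 10 mm in one wrist reading of the handle. I relied on the close wrist views for the bottles and cups. For the handle I used the station geometry with the scene and top views. The network did not find the handle in the wrist picture.
- **Other things:** None of the bystanders looked moved in the last scene and top pictures.

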